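Hang hot pestles to cool, read each, holster the thermometer

ROBOT

A 6-joint arm with a two-finger parallel gripper is mounted at the origin on the work surface. World frame = base frame: x ahead of the robot, y to its left, z up, the work surface at z = 0. Lengths are in mm, angles in rad, forces in N, time in s.
With the tool pointing down it reaches from about 350 to 950 mm from the base axis. Payload 17.4 kg.
Tool frame: the origin (TCP) lies midway between the tips of the shut fingers; the grasp point (between the pads) lies 19 mm behind it; z points along the fingers, y is the direction in which the jaws open and shut (so a half turn about z gives the same grasp; the last joint's range is limited). The gripper opens to 93 mm and grips with 3 to 60 N. Pads are 15 mm wide; open, the fingers measure 128 mm over their backs; the gripper's body (75 mm by 188 mm) begins 65 mm behind the grasp point.
Start: joints at [-1.201, 0.116, 1.442, -0, 1.584, -0.038], TCP at [267.69, -619.657, 218.646] pointing down, gripper open.
Joint ranges: [-2.83, 2.83], [-0.83, 2.19], [0.07, 2.5], [-1.14, 4.28], [0.01, 3], [-2.97, 2.97]. Speed limits (rad/s): [1.89, 1.89, 2.22, 3.14, 3.14, 3.14].

INTERFACE

Orientations are given as a unit quaternion [x, y, z, w].
In Python, from plant import * gives the robot as it stands. The module is installed in compiled form; this text tells all that it offers.
- The arm moves only by the tool arm_command, never from a script. Its argument "deltas" is text: rows parted by semicolons, each of 7 numbers parted by spaces: the shift along the tool's x, y, z in mm, then the turn, a rotation vector about the tool's x, y, z in rad, then the opening, from 0 (shut) to 1 (fully open). A call has exactly 10 rows; each row shifts and turns the commanded pose from where the row before left it, along the tool's axes as they then stand; what a row does not reach is not made up. A row lasts 1/8 s, in which the tool goes at most 62.5 mm and 10.7 degrees, less where a joint would pass 70% of its speed; a pose out of reach is approached as far as the arm can. A call with a gripper value outside its range is refused whole. The fingers move at their own pace and stop on an object; "force" is the grip in N (left out, the last holds). Time passes only in rows, so rows that do not move let the fingers close, or fill a call up. It gives the time, the measured TCP pose, the force and the opening at its end, in the units of the state.
- get_obs(): the state, without advancing time (a new reading comes with each control period).
- snapshot(name): name is "scene" or "side" or "wrist"; returns the picture (480x640x3 uint8, red, green, blue); there is no depth.
- calibration(name): a dict with "fx", "fy", "cx", "cy" (pixels), "dist_coeffs" ([k1, k2, p1, p2, k3] as OpenCV has them; the pictures are not rectified), "pose" (4x4, takes a point from camera to world coordinates); the wrist camera has in their place "hand_eye" (4x4, takes a point from camera to tool coordinates, whose origin is the TCP and whose axes are the flange's). Camera axes: x right, y up, looking along -z (the intrinsics and any distortion apply to the point x, -y, -z); pixel columns grow to the right and rows downward; lengths in mm; the calibration is good to about 2 mm. A picture is of the moment at which its call begins: read the wrist's pose just before it. calibration takes no time and is no camera call.
- close_job(): hands the job in, once; it reports no verdict.
Trained networks look in the newest picture that a camera, given by its name, has taken for a name from the list of things; names that differ only in an ending like _2 or _b are one class to them, and where a whole thing is asked for, a point or a joint stands for the part that bears it (a point fixed in the world has none). Each returns a list of dicts, best first, with "confidence" (0 to 1); they miss things now and then, are a little off and sometimes report something else, mostly with a low value. They report only what shows in the picture. A call takes as long as a camera call.
- spot_in(camera, thing): "location" ([column, row] in pixels, amid what is visible of it).
- place_of(camera, thing): "location" ([column, row] in pixels: a listed point, or the origin of a listed thing).
The state is a dict: "time": time; "joints": joint angles; "joint_vel": joint speeds; "joint_efforts": joint torques, N m; "position": TCP position; "ee_rot": TCP orientation; "wrist_force": force on the tool from outside, world axes, zero at the start; "wrist_torque": the same for the moment, N m; "opening": opening from 0.0 (shut) to 1.0 (fully open).
Only numpy, scipy, OpenCV 4.12 (cv2) and the standard library are available. Lean on these libraries where they do the work, as an engineer would, in place of code of your own. Each camera call takes 0.05 s, during which the arm holds its last target. There are 200 camera calls.

TASK

The pestles are fresh from the drying oven: first move every pestle that is there from its foot stand into a ring of the cooling rack, any ring, handle-first and upright, let down until the head rests on the ring. Then take the infrared thermometer and read the hanging pestles one after another from the largest head to the smallest, each time holding the lens steady for four seconds some 6 to 12 cm from the head and level with it, pointing straight at its middle. Last, put the thermometer away by letting its handle down through the ring of its bracket until its head rests on the ring, leave the pestles hanging, and do not disturb the other things on the bench or let a pestle or the thermometer tip over.

Things in the scene. Friction and masses are not known exactly. Their poses are not given: they have to be found in the camera images.
- pestle_big: largest of three pestles (may be absent): white drum-shaped head 60 mm across, 42 mm high (top edge bevelled 5 mm), round wooden handle 20 mm thick, 85 mm long, its end bevelled. Origin at the centre of the handle's end; +z along the axis to the head; the neck (the head's flat underside) is at z = 85 mm. Starts upright, head up, handle in stand_a, _b or _c. About 260 g
- big_head (a point): middle of the head of pestle_big, on its axis 20 mm above its neck; the spot to read
- pestle_mid: middle of three pestles (may be absent): white drum-shaped head 48 mm across, 42 mm high (top edge bevelled 5 mm), round wooden handle 20 mm thick, 85 mm long, its end bevelled. Origin at the centre of the handle's end; +z along the axis to the head; the neck (the head's flat underside) is at z = 85 mm. Starts upright, head up, handle in stand_a, _b or _c. About 200 g
- mid_head (a point): middle of the head of pestle_mid, on its axis 20 mm above its neck; the spot to read
- pestle_small: smallest of three pestles (may be absent): white drum-shaped head 36 mm across, 42 mm high (top edge bevelled 5 mm), round wooden handle 20 mm thick, 85 mm long, its end bevelled. Origin at the centre of the handle's end; +z along the axis to the head; the neck (the head's flat underside) is at z = 85 mm. Starts upright, head up, handle in stand_a, _b or _c. About 150 g
- small_head (a point): middle of the head of pestle_small, on its axis 20 mm above its neck; the spot to read
- stand_a: loose weighted steel foot stand: 68 mm disc with an upright open tube (inner diameter 22.4 mm, outer 32.4 mm) up to 46 mm above the bench; a pestle standing in it has its handle end 6 mm and its neck 91 mm above the bench. One of three alike; any pestle may be in any, some empty. Origin at the centre of its underside
- stand_b: loose weighted steel foot stand: 68 mm disc with an upright open tube (inner diameter 22.4 mm, outer 32.4 mm) up to 46 mm above the bench; a pestle standing in it has its handle end 6 mm and its neck 91 mm above the bench. One of three alike; any pestle may be in any, some empty. Origin at the centre of its underside
- stand_c: loose weighted steel foot stand: 68 mm disc with an upright open tube (inner diameter 22.4 mm, outer 32.4 mm) up to 46 mm above the bench; a pestle standing in it has its handle end 6 mm and its neck 91 mm above the bench. One of three alike; any pestle may be in any, some empty. Origin at the centre of its underside
- stand_t: loose weighted steel foot stand like the others but with a wider tube (inner 31.6 mm, outer 41.6 mm, up to 46 mm), in which the thermometer stands at first, its neck 91 mm above the bench. Origin at the centre of its underside
- thermometer: hand infrared thermometer, 240 g, T-shaped: white box head 82 mm long (x -42 to +40 mm), 34 mm wide (y), 40 mm high, black barrel 24 mm thick out of its front to x = 58 mm, round grey handle 29 mm thick, 85 mm long, straight down. Origin at the neck: on the handle's axis at the head's flat underside; +z up, +x the way the barrel looks. Starts upright in stand_t
- lens (a point): front face of the thermometer's barrel, 58 mm ahead (+x) of its neck's axis and 20 mm above the neck; it looks along its own +x
- rack: fixed cooling rack: four steel rings in a row 85 mm apart, on short arms from a bar 45 mm behind them (+x of the rack), level with their tops; two posts, white base plate 90 x 400 x 12 mm (0 to 90 mm behind the row). Origin on the bench under the middle of the row; the row runs along y; the open side, from which heads are read, is -x
- ring1 (a point): ring 1 of the rack (1 is at its +y end): centre of the ring's opening at its top face, 140 mm above the bench. Inner diameter 26 mm, outer 37 mm, 14 mm high, open below: a pestle dropped in handle-first hangs with its neck at this point
- ring2 (a point): ring 2 of the rack (1 is at its +y end): centre of the ring's opening at its top face, 140 mm above the bench. Inner diameter 26 mm, outer 37 mm, 14 mm high, open below: a pestle dropped in handle-first hangs with its neck at this point
- ring3 (a point): ring 3 of the rack (1 is at its +y end): centre of the ring's opening at its top face, 140 mm above the bench. Inner diameter 26 mm, outer 37 mm, 14 mm high, open below: a pestle dropped in handle-first hangs with its neck at this point
- ring4 (a point): ring 4 of the rack (1 is at its +y end): centre of the ring's opening at its top face, 140 mm above the bench. Inner diameter 26 mm, outer 37 mm, 14 mm high, open below: a pestle dropped in handle-first hangs with its neck at this point
- home_ring (a point): fixed grey bracket of the thermometer: one ring on an arm from a post 62 mm behind it (+x of the point), nothing higher than the ring, on a base plate 130 x 100 x 12 mm. The point is the centre of the ring's opening at its top face, 140 mm above the bench. Inner diameter 35 mm, outer 49 mm, 16 mm high, open below; any heading of the thermometer will do
- cork_ring: loose cork flask ring, 80 mm across, 24 mm high; leave alone. Origin at the centre of its underside
- mortar: loose porcelain mortar, 100 mm across, 45 mm high; leave alone. Origin at the centre of its underside
- jar: loose lidded jar, 56 mm across, 60 mm high; leave alone. Origin at the centre of its underside
- amber: loose amber bottle, 64 mm across, 150 mm high; leave alone. Origin at the centre of its underside
- wipes: loose cardboard box, 100 x 70 x 50 mm; leave alone. Origin at the centre of its underside
- spatula: loose flat steel spatula, 150 mm long, lying on the bench; leave alone

How it is judged (in metres and radians):
On the way, in this order (a step that is already met when the one before it is completed fails the run):
1. every pestle present hangs released and upright in a ring of the rack (((horizontal distance between big_head and ring1 below 0.007 m and z of big_head in the frame of ring1 between 0.015 and 0.027 m) or (horizontal distance between big_head and ring2 below 0.007 m and z of big_head in the frame of ring2 between 0.015 and 0.027 m) or (horizontal distance between big_head and ring3 below 0.007 m and z of big_head in the frame of ring3 between 0.015 and 0.027 m) or (horizontal distance between big_head and ring4 below 0.007 m and z of big_head in the frame of ring4 between 0.015 and 0.027 m)) and angle between each of pestle_big, pestle_mid, pestle_small's own z axis and vertical below 0.12 rad and linear speed of each of pestle_big, pestle_mid, pestle_small below 0.03 m/s and contact force between the fingers and pestle_big below 0.1 N and ((horizontal distance between mid_head and ring1 below 0.007 m and z of mid_head in the frame of ring1 between 0.015 and 0.027 m) or (horizontal distance between mid_head and ring2 below 0.007 m and z of mid_head in the frame of ring2 between 0.015 and 0.027 m) or (horizontal distance between mid_head and ring3 below 0.007 m and z of mid_head in the frame of ring3 between 0.015 and 0.027 m) or (horizontal distance between mid_head and ring4 below 0.007 m and z of mid_head in the frame of ring4 between 0.015 and 0.027 m)) and contact force between the fingers and pestle_mid below 0.1 N and ((horizontal distance between small_head and ring1 below 0.007 m and z of small_head in the frame of ring1 between 0.015 and 0.027 m) or (horizontal distance between small_head and ring2 below 0.007 m and z of small_head in the frame of ring2 between 0.015 and 0.027 m) or (horizontal distance between small_head and ring3 below 0.007 m and z of small_head in the frame of ring3 between 0.015 and 0.027 m) or (horizontal distance between small_head and ring4 below 0.007 m and z of small_head in the frame of ring4 between 0.015 and 0.027 m)) and contact force between the fingers and pestle_small below 0.1 N), for 0.3 s.
2. the thermometer, held steady, reads pestle_big: the middle of its hanging head is 40 to 160 mm straight ahead of the lens, at most 12 mm off its line of sight sideways and in height, for 3 s (x of big_head in the frame of lens between 0.04 and 0.16 m and y of big_head in the frame of lens between -0.012 and 0.012 m and z of big_head in the frame of lens between -0.012 and 0.012 m and ((horizontal distance between big_head and ring1 below 0.007 m and z of big_head in the frame of ring1 between 0.015 and 0.027 m) or (horizontal distance between big_head and ring2 below 0.007 m and z of big_head in the frame of ring2 between 0.015 and 0.027 m) or (horizontal distance between big_head and ring3 below 0.007 m and z of big_head in the frame of ring3 between 0.015 and 0.027 m) or (horizontal distance between big_head and ring4 below 0.007 m and z of big_head in the frame of ring4 between 0.015 and 0.027 m)) and angle between pestle_big's own z axis and vertical below 0.12 rad and linear speed of pestle_big below 0.03 m/s and contact force between the fingers and pestle_big below 0.1 N), for 3 s.
3. the thermometer, held steady, reads pestle_mid: the middle of its hanging head is 40 to 160 mm straight ahead of the lens, at most 12 mm off its line of sight sideways and in height, for 3 s (x of mid_head in the frame of lens between 0.04 and 0.16 m and y of mid_head in the frame of lens between -0.012 and 0.012 m and z of mid_head in the frame of lens between -0.012 and 0.012 m and ((horizontal distance between mid_head and ring1 below 0.007 m and z of mid_head in the frame of ring1 between 0.015 and 0.027 m) or (horizontal distance between mid_head and ring2 below 0.007 m and z of mid_head in the frame of ring2 between 0.015 and 0.027 m) or (horizontal distance between mid_head and ring3 below 0.007 m and z of mid_head in the frame of ring3 between 0.015 and 0.027 m) or (horizontal distance between mid_head and ring4 below 0.007 m and z of mid_head in the frame of ring4 between 0.015 and 0.027 m)) and angle between pestle_mid's own z axis and vertical below 0.12 rad and linear speed of pestle_mid below 0.03 m/s and contact force between the fingers and pestle_mid below 0.1 N), for 3 s.
4. the thermometer, held steady, reads pestle_small: the middle of its hanging head is 40 to 160 mm straight ahead of the lens, at most 12 mm off its line of sight sideways and in height, for 3 s (x of small_head in the frame of lens between 0.04 and 0.16 m and y of small_head in the frame of lens between -0.012 and 0.012 m and z of small_head in the frame of lens between -0.012 and 0.012 m and ((horizontal distance between small_head and ring1 below 0.007 m and z of small_head in the frame of ring1 between 0.015 and 0.027 m) or (horizontal distance between small_head and ring2 below 0.007 m and z of small_head in the frame of ring2 between 0.015 and 0.027 m) or (horizontal distance between small_head and ring3 below 0.007 m and z of small_head in the frame of ring3 between 0.015 and 0.027 m) or (horizontal distance between small_head and ring4 below 0.007 m and z of small_head in the frame of ring4 between 0.015 and 0.027 m)) and angle between pestle_small's own z axis and vertical below 0.12 rad and linear speed of pestle_small below 0.03 m/s and contact force between the fingers and pestle_small below 0.1 N), for 3 s.
At the end, for the whole second after the job is handed in: Each pestle present hangs released in a rack ring, the thermometer in its bracket's ring: middle of head (thermometer: neck) within 7 mm (thermometer 8 mm) of the ring's axis, neck 5 mm below to 7 mm above the ring's top, tilt under 0.12 rad, at rest (all of step 1 and horizontal distance between thermometer and home_ring below 0.008 m and z of thermometer in the frame of home_ring between -0.005 and 0.007 m and angle between thermometer's own z axis and vertical below 0.12 rad and linear speed of thermometer below 0.03 m/s and contact force between the fingers and thermometer below 0.1 N); the robot touches nothing.
It fails at once if a pestle or the thermometer tips over (0.8 rad) (angle between any of pestle_big, pestle_mid, pestle_small, thermometer's own z axis and vertical above 0.8 rad).
It fails at once if another thing on the bench is pushed more than 50 mm from its place (distance of any of cork_ring, mortar, jar, amber, wipes, spatula from where it was at the start of the episode above 0.05 m).
Of pestle_big, pestle_mid, pestle_small only 2 to 3 are there at a start; the rules pass over those that are not, and their reading is None.
At some moment in a run one of stand_a, stand_b, stand_c may be knocked a few centimetres aside while the robot is not near it.
It also fails if it takes over 210 s, if anything falls off the work surface, if the arm or the gripper's body presses on something with over 40 N, if the wrist force passes 120 N, or if a joint passes its speed limit or range.

## Working session

There is one attempt and no reset: what is moved stays moved. The work goes in short steps, Python scripts to look and compute and a tool call to move; the robot and the scene stay as the last step left them, time stands still between calls to the robot, and variables do not carry over. Pictures are saved under pics/ and viewed, about 12 in all and at most 16, crops included, and the job is handed in when it is done.

Besides the shell and the picture viewer there is one more tool, called after ">>>" as a command line: name --argument value ..., lists and objects as JSON in quotes. arm_command: Moves the arm, as the interface text tells. Its arguments: {"type":"object","properties":{"deltas":{"type":"string"},"force":{"type":"number"}},"required":["deltas"]}

```bash
mkdir -p pics
python3 - <<'E'
from plant import *
import cv2
import numpy as np
o=get_obs();print({k:np.round(v,3) for k,v in o.items()})
for n in ["scene","side","wrist"]:
    c=calibration(n);print(n,{k:np.round(v,3).tolist() for k,v in c.items()})
    cv2.imwrite(f"pics/{n}0.png",snapshot(n)[:,:,::-1])
E
```

```text
{'time': np.float64(0.0), 'joints': array([-1.201,  0.116,  1.442,  0.   ,  1.584, -0.038]), 'joint_vel': array([ 0.   ,  0.   ,  0.   ,  0.   , -0.001, -0.001]), 'joint_efforts': array([ 0.0000e+00, -7.2126e+01, -6.2261e+01,  7.8000e-02,  2.4000e-02,
       -0.0000e+00]), 'position': array([ 267.618, -619.45 ,  217.9  ]), 'ee_rot': array([ 0.979,  0.202, -0.   , -0.001]), 'wrist_force': array([-0.051, -0.651, -0.587]), 'wrist_torque': array([-0.024, -0.081, -0.013]), 'opening': np.float64(1.0)}
scene {'fx': 579.553, 'fy': 579.553, 'cx': 318.468, 'cy': 230.473, 'dist_coeffs': [-0.106, 0.0, 0.0, 0.0, 0.0], 'pose': [[-0.706, -0.511, 0.49, 1140.802], [0.708, -0.503, 0.495, 676.233], [-0.006, 0.697, 0.717, 1038.54], [0.0, 0.0, 0.0, 1.0]]}
side {'fx': 440.737, 'fy': 440.737, 'cx': 319.197, 'cy': 239.871, 'dist_coeffs': [0.016, 0.0, 0.0, 0.0, 0.0], 'pose': [[0.998, 0.034, -0.046, 470.722], [-0.057, 0.652, -0.756, -640.63], [0.004, 0.758, 0.652, 657.471], [0.0, 0.0, 0.0, 1.0]]}
wrist {'fx': 432.388, 'fy': 432.388, 'cx': 316.506, 'cy': 233.061, 'dist_coeffs': [-0.095, 0.0, 0.0, 0.0, 0.0], 'hand_eye': [[0.001, 0.97, 0.242, 65.894], [1.0, -0.001, -0.001, 0.513], [-0.001, 0.242, -0.97, -165.112], [0.0, 0.0, 0.0, 1.0]]}
```

View pics/scene0.png

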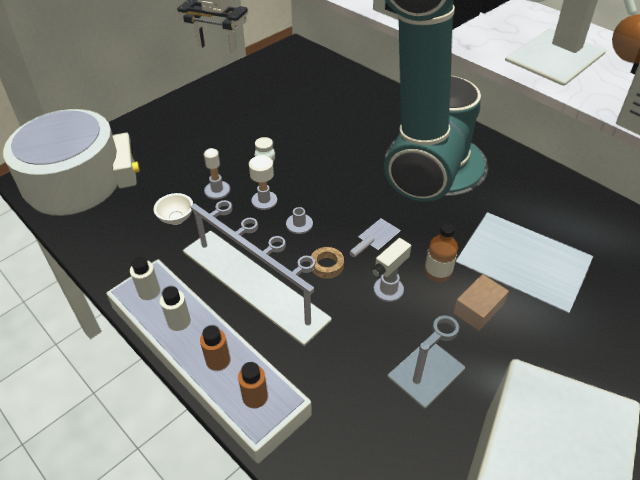

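View pics/side0.png

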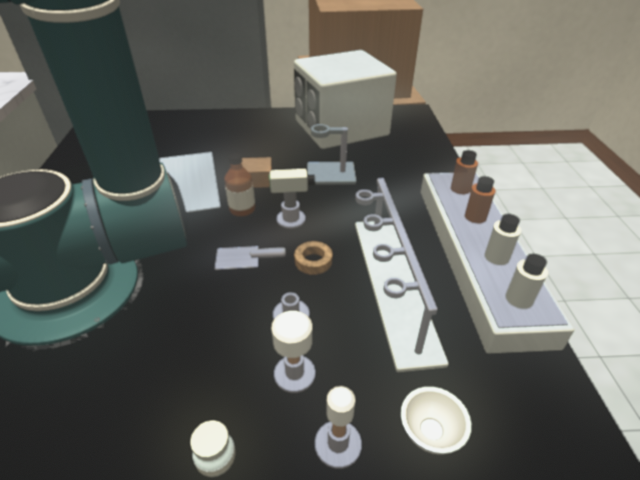

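The scene camera shows two pestles: the larger at about (262,170) and the smaller at (212,160). The third stand, at (299,220), is empty. The thermometer is at (390,260), its bracket ring at (446,328), and the rack rings run from (223,208) to (306,264). The side view agrees.

```bash
cat > h.py <<'E'
from plant import *
import cv2, numpy as np
from scipy.spatial.transform import Rotation as R
def T(o):
    M=np.eye(4);M[:3,:3]=R.from_quat(o["ee_rot"]).as_matrix();M[:3,3]=o["position"];return M
def cam(n,o=None):
    c=calibration(n)
    P=np.array(c["pose"]) if n!="wrist" else T(o or get_obs())@np.array(c["hand_eye"])
    K=np.array([[c["fx"],0,c["cx"]],[0,c["fy"],c["cy"]],[0,0,1.]])
    return K,np.array(c["dist_coeffs"]),P
def ray(C,uv):
    K,d,P=C
    p=cv2.undistortPoints(np.array([[uv]],float),K,d)[0,0]
    v=P[:3,:3]@np.array([p[0],-p[1],-1]);return P[:3,3],v/np.linalg.norm(v)
def atz(C,uv,z):
    o,v=ray(C,uv);return o+v*(z-o[2])/v[2]
def tri(rs):
    A=sum(np.eye(3)-np.outer(v,v) for o,v in rs);b=sum((np.eye(3)-np.outer(v,v))@o for o,v in rs)
    return np.linalg.solve(A,b)
def proj(C,p):
    K,d,P=C
    q=np.linalg.inv(P)@np.append(p,1);q=q[:3]*[1,-1,-1]
    return cv2.projectPoints(q[None],np.zeros(3),np.zeros(3),K,d)[0][0,0]
E
python3 - <<'E'
from h import *
H=dict(big_head=111,mid_head=111,small_head=111,stand_a=0,stand_t=0,thermometer=91,lens=111,ring1=140,ring2=140,ring3=140,ring4=140,home_ring=140,rack=0,amber=0,wipes=0,jar=0,mortar=0,cork_ring=0)
for n in ["scene","side"]:
    snapshot(n);C=cam(n);print(n)
    for t,z in H.items():
        for r in place_of(n,t)[:4]:
            if r["confidence"]>.25:print(t,round(r["confidence"],2),np.round(r["location"]),np.round(atz(C,r["location"],z)))
E
```

```text
scene
big_head 0.92 [263. 168.] [ 450. -217.  111.]
small_head 0.54 [212. 159.] [ 517. -336.  111.]
stand_a 0.73 [303. 227.] [450. -77.   0.]
stand_a 0.66 [264. 198.] [ 446. -231.    0.]
stand_a 0.62 [386. 289.] [453. 201.   0.]
stand_a 0.6 [214. 190.] [ 522. -348.    0.]
stand_t 0.73 [303. 227.] [450. -77.   0.]
stand_t 0.66 [264. 198.] [ 446. -231.    0.]
stand_t 0.62 [386. 289.] [453. 201.   0.]
stand_t 0.6 [214. 190.] [ 522. -348.    0.]
thermometer 0.62 [392. 263.] [451. 205.  91.]
lens 0.59 [374. 274.] [516. 207. 111.]
ring1 0.92 [275. 240.] [611.  10. 140.]
ring1 0.81 [250. 224.] [619. -64. 140.]
ring1 0.73 [220. 201.] [ 619. -171.  140.]
ring1 0.56 [308. 261.] [603. 102. 140.]
ring2 0.92 [275. 240.] [611.  10. 140.]
ring2 0.81 [250. 224.] [619. -64. 140.]
ring2 0.73 [220. 201.] [ 619. -171.  140.]
ring2 0.56 [308. 261.] [603. 102. 140.]
ring3 0.92 [275. 240.] [611.  10. 140.]
ring3 0.81 [250. 224.] [619. -64. 140.]
ring3 0.73 [220. 201.] [ 619. -171.  140.]
ring3 0.56 [308. 261.] [603. 102. 140.]
ring4 0.92 [275. 240.] [611.  10. 140.]
ring4 0.81 [250. 224.] [619. -64. 140.]

[... 1411 characters left out ...]

ring2 0.88 [397. 281.] [ 628. -149.  140.]
ring2 0.81 [364. 193.] [607. 101. 140.]
ring2 0.56 [383. 250.] [617. -73. 140.]
ring3 0.88 [397. 281.] [ 628. -149.  140.]
ring3 0.81 [364. 193.] [607. 101. 140.]
ring3 0.56 [383. 250.] [617. -73. 140.]
ring4 0.88 [397. 281.] [ 628. -149.  140.]
ring4 0.81 [364. 193.] [607. 101. 140.]
ring4 0.56 [383. 250.] [617. -73. 140.]
home_ring 0.86 [317. 128.] [527. 398. 140.]
rack 0.88 [372. 287.] [616. -32.   0.]
amber 0.78 [241. 211.] [331. 242.   0.]
wipes 0.92 [250. 183.] [346. 364.   0.]
wipes 0.38 [375. 220.] [657. 188.   0.]
jar 0.65 [219. 457.] [ 344. -352.    0.]
mortar 0.8 [432. 429.] [ 663. -328.    0.]
cork_ring 0.59 [317. 264.] [507.  42.   0.]
```

```bash
cat >> h.py <<'E'
def go(x,y,z,psi):
    "tool-frame shift and turn from measured pose to a tool-down pose of heading psi"
    M=T(get_obs());d=M[:3,:3].T@(np.array([x,y,z])-M[:3,3])
    t=R.from_euler("z",psi).as_matrix()@np.diag([1,-1,-1])
    print("delta",np.round(d,1),"rot",np.round(R.from_matrix(M[:3,:3].T@t).as_rotvec(),3))
E
python3 -c "
from h import *
go(518,-342,240,.078)"
```

```text
delta [ 339.9 -155.6  -21.4] rot [-0.    0.    0.33]
```

>>> arm_command --deltas "0 0 -21.4 0 0 0 1; 48 -22 0 0 0 0 1; 48 -22 0 0 0 0 1; 48 -22 0 0 0 0 1; 49 -22 0 0 0 0 1; 49 -22 0 0 0 0 1; 49 -22 0 0 0 0 1; 49 -23.6 0 0 0 0.11 1; 0 0 0 0 0 0.11 1; 0 0 0 0 0 0.11 1"

```text
time: 3.3
position: [518.8, -341.4, 241.9]
ee_rot: [0.999, 0.038, 0.001, 0.0]
wrist_force: [1.1, -0.1, -0.3]
opening: 1.0
```

```bash
cat > look.py <<'E'
from h import *
import sys
# look.py pic thing:z ...
o=get_obs();im=snapshot("wrist");C=cam("wrist",o)
print("t",round(o["time"],2),"pos",np.round(o["position"],1),"psi",round(2*np.arctan2(o["ee_rot"][1],o["ee_rot"][0]),3),"op",round(o["opening"],3),"F",np.round(o["wrist_force"],1))
if sys.argv[1]!="-":cv2.imwrite("pics/"+sys.argv[1]+".png",im[:,:,::-1])
for a in sys.argv[2:]:
    t,z=a.split(":")
    for r in place_of("wrist",t)[:4]:
        if r["confidence"]>.25:print(t,round(r["confidence"],2),np.round(r["location"]),np.round(atz(C,r["location"],float(z)),1))
E
python3 look.py w1 small_head:111 mid_head:111 big_head:111 stand_a:0 ring1:140 jar:0
```

```text
t 3.3 pos [ 518.8 -341.4  241.9] psi 0.076 op 1.0 F [ 1.1 -0.1 -0.3]
small_head 0.85 [318. 226.] [ 517. -344.  111.]
big_head 0.91 [151. 295.] [ 454.7 -223.8  111. ]
stand_a 0.92 [ 67. 249.] [448.6 -94.3   0. ]
stand_a 0.8 [317. 201.] [ 515.9 -343.7    0. ]
stand_a 0.76 [188. 253.] [ 453.9 -219.6    0. ]
ring1 0.94 [28. 51.] [ 620.1 -157.2  140. ]
jar 0.61 [320. 226.] [ 491.6 -347.8    0. ]
```

View pics/w1.png

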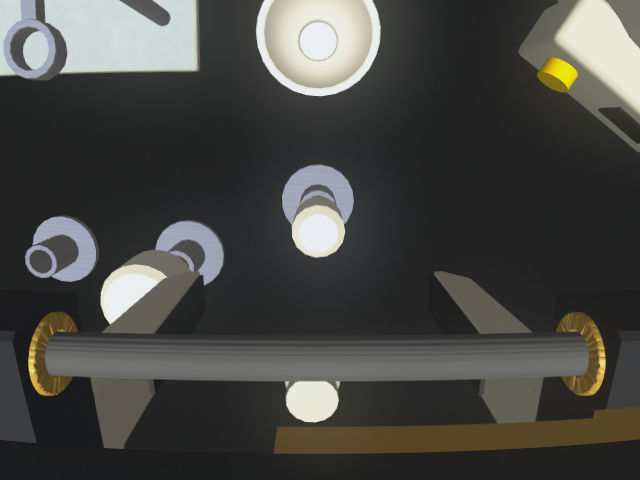

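The wrist view shows the small head top at (319,234), its stand at (318,197), the big pestle to the left at (135,300), and a rack ring at (33,50). I'm lowering onto the small head.

>>> arm_command --deltas "-1.5 2 10 0 0 0 1; 0 0 25 0 0 0 1; 0 0 30 0 0 0 1; 0 0 30 0 0 0 1; 0 0 25 0 0 0 1; 0 0 15 0 0 0 1; 0 0 10 0 0 0 1; 0 0 0 0 0 0 1; 0 0 0 0 0 0 1; 0 0 0 0 0 0 1"

```text
time: 4.9
position: [517.0, -344.3, 95.8]
ee_rot: [0.999, 0.039, 0.0, 0.0]
wrist_force: [1.2, -0.3, -0.6]
opening: 1.003
```

```bash
python3 look.py w2 small_head:111
```

```text
t 4.9 pos [ 517.  -344.3   95.8] psi 0.078 op 1.003 F [ 1.2 -0.3 -0.6]
small_head 0.7 [311. 309.] [ 516.4 -343.2  111. ]
```

View pics/w2.png

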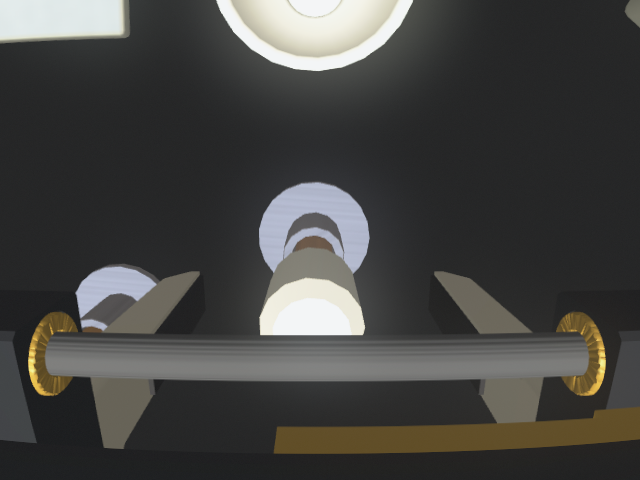

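The small head, at (312,320), sits between the fingers. I'm closing.

>>> arm_command --deltas "0 0 0 0 0 0 0.5; 0 0 0 0 0 0 0.3; 0 0 0 0 0 0 0.2; 0 0 0 0 0 0 0.2; 0 0 0 0 0 0 0.2; 0 0 0 0 0 0 0.2; 0 0 0 0 0 0 0.2; 0 0 -5 0 0 0 0.2; 0 0 -10 0 0 0 0.2; 0 0 0 0 0 0 0.2" --force 25

```text
time: 6.25
position: [517.2, -344.4, 111.4]
ee_rot: [0.999, 0.039, 0.001, 0.001]
wrist_force: [0.2, 0.1, -2.2]
opening: 0.384
```

>>> arm_command --deltas "0 0 -30 0 0 0 0.2; 0 0 -40 0 0 0 0.2; 0 0 -40 0 0 0 0.2; 0 0 -35 0 0 0 0.2; 24 -36 0 0 0 0 0.2; 24 -36 0 0 0 0 0.2; 24 -36 0 0 0 0 0.2; 24 -36 0 0 0 0 0.2; 22 -36 0 0 0 0 0.2; 0 0 0 0 0 0 0.2"

```text
time: 7.5
position: [621.3, -153.2, 254.7]
ee_rot: [0.999, 0.04, -0.0, -0.0]
wrist_force: [-0.0, -0.6, -1.6]
opening: 0.38
```

```bash
python3 look.py w3 ring1:140 small_head:273
```

```text
t 7.5 pos [ 621.3 -153.2  254.7] psi 0.081 op 0.38 F [-0.  -0.6 -1.6]
ring1 0.84 [ 70. 221.] [612.4  14.4 140. ]
small_head 0.57 [314. 309.] [ 622.2 -153.3  273. ]
```

View pics/w3.png

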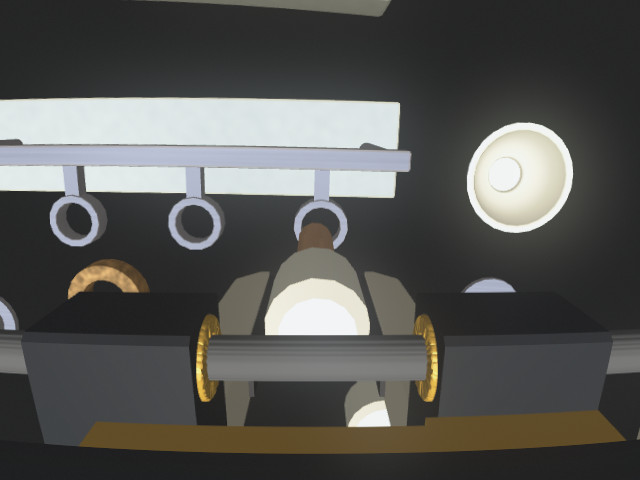

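The small pestle hangs straight in the jaws, with its handle end at about (315,230). The rings show at (321,224), (196,222) and (77,220).

Run:
```python
from h import *
o=get_obs();C=cam("wrist",o)
im=snapshot("wrist")
for uv in [(321,224),(196,222),(77,220)]:print(np.round(atz(C,uv,140),1))
p=o["position"];
for dz in (36,-6,-91): print(dz,np.round(proj(C,p+[0,0,dz]),1))
cv2.imwrite("pics/c3.png",cv2.resize(im[180:270,260:380,::-1],(720,540),interpolation=cv2.INTER_CUBIC))
```

```text
[ 623.1 -159.7  140. ]
[617.9 -76.3 140. ]
[613.    6.7 140. ]
36 [313.9 333.5]
-6 [314.4 287.2]
-91 [315.  236.8]
```

View pics/c3.png

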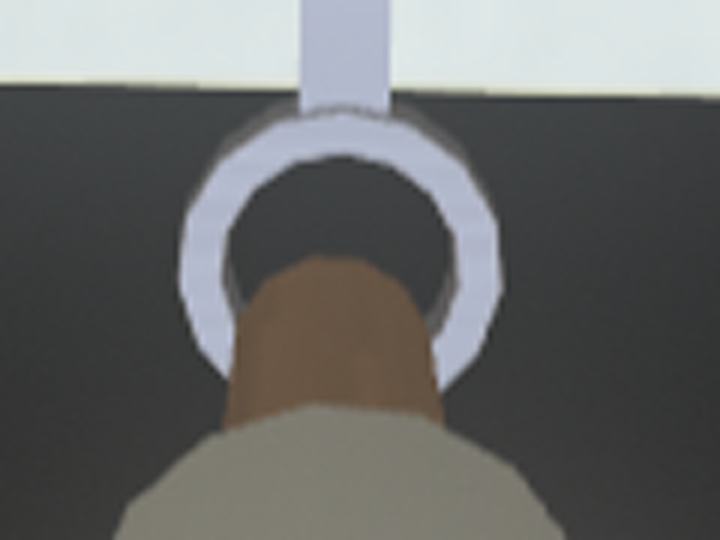

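Run:
```python
from h import *
o=get_obs();C=cam("wrist",o);p=o["position"];print(p,o["ee_rot"])
print(proj(C,[p[0],p[1],140]),proj(C,[623.1,-159.7,140]),atz(C,(316.8,224),140),proj(C,atz(C,(316.8,224),140)),C[2][:3,3])
print(R.from_quat(o["ee_rot"]).as_matrix()[:,2])
```

```text
[ 620.08714214 -156.22722165  255.06363574] [ 9.99258051e-01  3.85141379e-02 -1.87882306e-05  9.55773835e-05]
[315.04711059 227.79408453] [320.61045036 223.78901278] [ 622.75955258 -157.18796218  140.        ] [316.8 224. ] [ 686.04341142 -151.79282819  420.17198378]
[-3.01864203e-05 -1.92460165e-04 -9.99999981e-01]
```

>>> arm_command --deltas "2.6 1.2 0 0 0 0 0.2; 0 0 0 0 0 0 0.2; 0 0 0 0 0 0 0.2; 0 0 8 0 0 0 0.2; 0 0 8 0 0 0 0.2; 0 0 8 0 0 0 0.2; 0 0 8 0 0 0 0.2; 0 0 8 0 0 0 0.2; 0 0 0 0 0 0 0.2; 0 0 0 0 0 0 0.2"

```text
time: 8.95
position: [623.2, -156.5, 215.3]
ee_rot: [0.999, 0.039, 0.0, 0.0]
wrist_force: [0.4, -0.4, -0.2]
opening: 0.383
```

```bash
python3 look.py w4; python3 -c "
import cv2;im=cv2.imread('pics/w4.png');cv2.imwrite('pics/c4.png',cv2.resize(im[160:280,220:420],(800,480)))"
```

```text
t 8.95 pos [ 623.2 -156.5  215.3] psi 0.078 op 0.383 F [ 0.4 -0.4 -0.2]
```

View pics/c4.png

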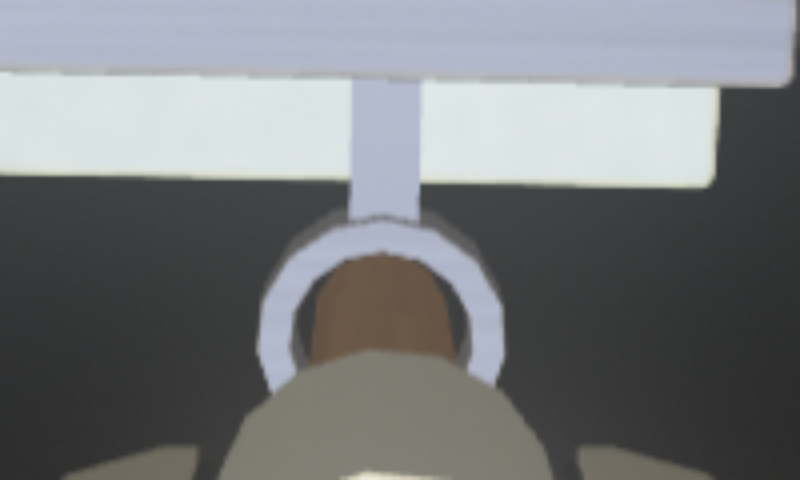

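The handle is centred in the ring and the wrist force is about zero, so I'm letting it down.

>>> arm_command --deltas "0 0 10 0 0 0 0.2; 0 0 10 0 0 0 0.2; 0 0 10 0 0 0 0.2; 0 0 10 0 0 0 0.2; 0 0 10 0 0 0 0.2; 0 0 10 0 0 0 0.2; 0 0 5 0 0 0 0.2; 0 0 2 0 0 0 0.2; 0 0 0 0 0 0 0.2; 0 0 0 0 0 0 0.2"

```text
time: 10.25
position: [623.2, -156.5, 148.4]
ee_rot: [0.999, 0.039, 0.0, 0.0]
wrist_force: [0.1, 0.0, -1.3]
opening: 0.377
```

>>> arm_command --deltas "0 0 1 0 0 0 0.2; 0 0 1 0 0 0 0.2; 0 0 1 0 0 0 0.2; 0 0 0 0 0 0 0.2; 0 0 0 0 0 0 0.45; 0 0 0 0 0 0 0.6; 0 0 0 0 0 0 0.8; 0 0 0 0 0 0 0.8; 0 0 0 0 0 0 0.8; 0 0 0 0 0 0 0.8"

```text
time: 11.5
position: [623.1, -156.4, 145.1]
ee_rot: [0.999, 0.039, -0.0, 0.0]
wrist_force: [0.4, 0.8, 0.9]
opening: 0.8
```

>>> arm_command --deltas "0 0 -10 0 0 0 0.8; 0 0 -20 0 0 0 0.8; 0 0 -20 0 0 0 0.8; 0 0 -25 0 0 0 0.8; 0 0 -25 0 0 0 0.8; 0 0 0 0 0 0 1; 0 0 0 0 0 0 1; 0 0 0 0 0 0 1; 0 0 0 0 0 0 1; 0 0 0 0 0 0 1"

```text
time: 12.75
position: [623.0, -156.4, 244.7]
ee_rot: [0.999, 0.039, -0.0, -0.0]
wrist_force: [-0.3, 0.4, 0.0]
opening: 0.998
```

```bash
python3 look.py w5 small_head:160 ring1:140
python3 - <<'E'
from h import *
snapshot("scene");snapshot("side")
for t,z in (("small_head",160),("big_head",111),("stand_a",0)):
  for n in ("scene","side"):
    for r in place_of(n,t)[:4]:
        if r["confidence"]>.3:print(n,t,round(r["confidence"],2),np.round(r["location"]),np.round(atz(cam(n),r["location"],z)))
go(454.5,-221.5,248,.078)
E
```

```text
t 12.75 pos [ 623.  -156.4  244.7] psi 0.078 op 0.998 F [-0.3  0.4  0. ]
small_head 0.61 [316. 239.] [ 623.3 -157.1  160. ]
ring1 0.82 [ 58. 225.] [613.8  14.4 140. ]
ring1 0.58 [185. 232.] [616.  -72.2 140. ]
scene small_head 0.65 [223. 199.] [ 621. -152.  160.]
scene small_head 0.33 [262. 168.] [ 487. -171.  160.]
side small_head 0.95 [398. 281.] [ 622. -169.  160.]
scene big_head 0.86 [261. 169.] [ 456. -218.  111.]
scene big_head 0.4 [251. 224.] [599. -89. 111.]
side big_head 0.6 [291. 333.] [ 454. -222.  111.]
scene stand_a 0.91 [383. 291.] [464. 200.   0.]
scene stand_a 0.86 [300. 225.] [449. -89.   0.]
scene stand_a 0.7 [264. 198.] [ 447. -230.    0.]
scene stand_a 0.65 [216. 191.] [ 519. -344.    0.]
side stand_a 0.93 [293. 313.] [455. -90.   0.]
side stand_a 0.85 [293. 372.] [ 454. -219.    0.]
side stand_a 0.82 [290. 216.] [452. 215.   0.]
side stand_a 0.75 [339. 442.] [ 520. -340.    0.]
delta [-173.1   51.7   -2.9] rot [-0. -0. -0.]
```

Small is hanging in ring 4. Next is the big pestle.

>>> arm_command --deltas "-35 10 -3 0 0 0 1; -35 10 0 0 0 0 1; -35 10 0 0 0 0 1; -35 10 0 0 0 0 1; -33 12 0 0 0 0 1; 0 0 0 0 0 0 1; 0 0 0 0 0 0 1; 0 0 0 0 0 0 1; 0 0 0 0 0 0 1; 0 0 0 0 0 0 1"

```text
time: 14.55
position: [454.9, -221.6, 247.9]
ee_rot: [0.999, 0.039, -0.0, -0.0]
wrist_force: [-0.1, -0.0, -0.8]
opening: 0.998
```

```bash
python3 look.py w6 big_head:111 mid_head:111 stand_a:0
```

```text
t 14.55 pos [ 454.9 -221.6  247.9] psi 0.078 op 0.998 F [-0.1 -0.  -0.8]
big_head 0.93 [316. 222.] [ 454.3 -222.   111. ]
stand_a 0.8 [185. 194.] [447.8 -95.1   0. ]
stand_a 0.75 [450. 144.] [ 515.3 -344.7    0. ]
```

View pics/w6.png

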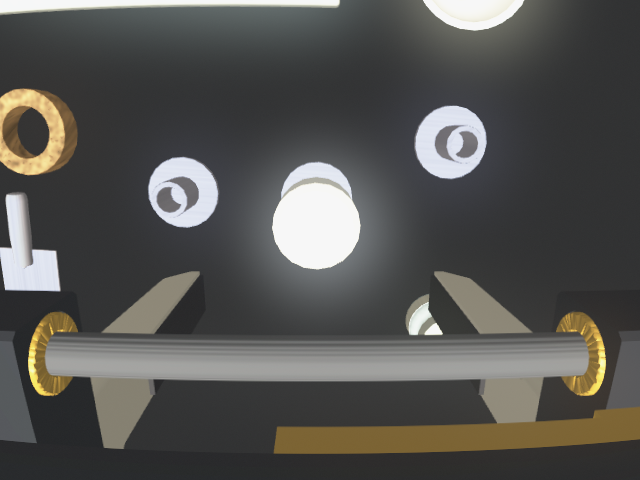

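The big head is centred at (316,226) and the stand hasn't moved. I'm lowering 151 mm and will grip.

>>> arm_command --deltas "-0.5 0 25 0 0 0 1; 0 0 35 0 0 0 1; 0 0 35 0 0 0 1; 0 0 30 0 0 0 1; 0 0 16 0 0 0 1; 0 0 10 0 0 0 1; 0 0 0 0 0 0 1; 0 0 0 0 0 0 0.5; 0 0 0 0 0 0 0.4; 0 0 0 0 0 0 0.4"

```text
time: 16.0
position: [454.3, -221.9, 97.5]
ee_rot: [0.999, 0.039, 0.0, 0.0]
wrist_force: [0.6, 0.6, 0.2]
opening: 0.726
```

>>> arm_command --deltas "0 0 0 0 0 0 0.4; 0 0 0 0 0 0 0.4; 0 0 0 0 0 0 0.4; 0 0 -5 0 0 0 0.4; 0 0 -20 0 0 0 0.4; 0 0 -30 0 0 0 0.4; 0 0 -35 0 0 0 0.4; 0 0 -35 0 0 0 0.4; 0 0 -33 0 0 0 0.4; 0 0 0 0 0 0 0.4"

```text
time: 17.25
position: [454.7, -222.1, 258.5]
ee_rot: [0.999, 0.039, 0.002, 0.001]
wrist_force: [-0.0, 0.8, -3.3]
opening: 0.639
```

```bash
python3 -c "
from h import *
print(get_obs()['position'],get_obs()['opening']);go(613,12,255,.078)"
```

```text
[ 454.73941949 -222.11304073  258.50387043] 0.6387416217099926
delta [ 176.  -221.1    3.6] rot [ 0.003 -0.004 -0.   ]
```

>>> arm_command --deltas "25 -32 0 0 0 0 0.4; 25 -32 0 0 0 0 0.4; 25 -32 0 0 0 0 0.4; 25 -32 0 0 0 0 0.4; 25 -32 0 0 0 0 0.4; 25 -31 0 0 0 0 0.4; 25 -30 0 0 0 0 0.4; 0 0 0 0 0 0 0.4; 0 0 0 0 0 0 0.4; 0 0 0 0 0 0 0.4"

```text
time: 18.5
position: [611.0, 11.4, 254.9]
ee_rot: [0.999, 0.038, -0.0, 0.0]
wrist_force: [0.1, -0.5, -2.4]
opening: 0.639
```

```bash
python3 look.py w7 ring1:140 big_head:273
python3 - <<'E'
import cv2;im=cv2.imread('pics/w7.png');cv2.imwrite('pics/c7.png',cv2.resize(im[160:310,200:400],(800,600)))
from h import *
o=get_obs();C=cam("wrist",o);p=o["position"]
for dz in(-6,-91):print(proj(C,p+[0,0,dz]))
print(proj(C,[p[0],p[1],140]))
E
```

```text
t 18.5 pos [611.   11.4 254.9] psi 0.077 op 0.639 F [ 0.1 -0.5 -2.4]
ring1 0.86 [439. 227.] [617.9 -71.6 140. ]
ring1 0.7 [185. 224.] [606.7  98.3 140. ]
big_head 0.82 [314. 305.] [613.3  11.5 273. ]
[314.4263944  287.21786878]
[314.96851438 236.88203316]
[315.06680539 227.79397476]
```

View pics/c7.png

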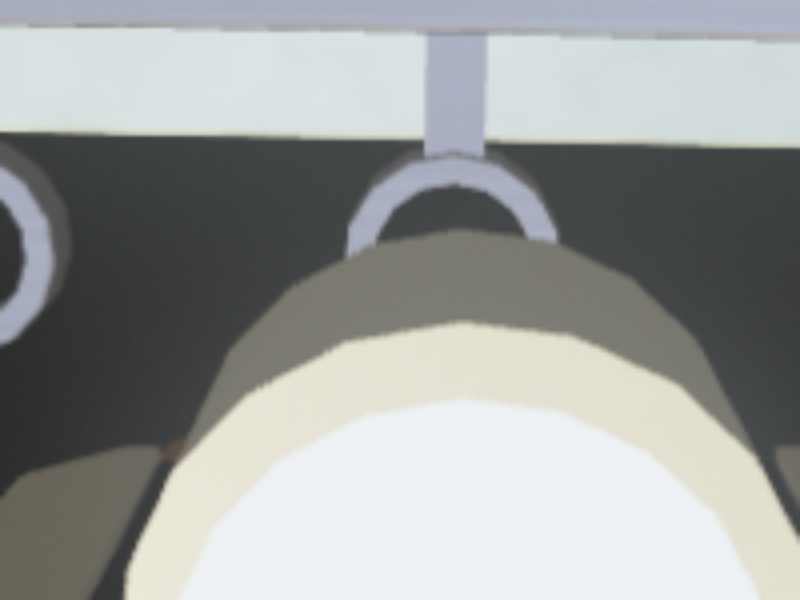

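Run:
```python
from h import *
o=get_obs();C=cam("wrist",o);p=o["position"]
a=np.linspace(0,2*np.pi,73)
for r,dz in((25,35.5),(30,30.5),(30,-6.5)):
    q=np.array([proj(C,p+[r*np.cos(t),r*np.sin(t),dz]) for t in a]);print(r,dz,"top row",q[:,1].min().round(1),"cols",q[:,0].min().round(1),q[:,0].max().round(1))
```

```text
25 35.5 top row 260.4 cols 238.2 389.6
30 30.5 top row 240.9 cols 226.1 401.8
30 -6.5 top row 217.3 cols 243.6 385.3
```

>>> arm_command --deltas "2.1 -1.4 0 0 0 0 0.4; 0 0 0 0 0 0 0.4; 0 0 0 0 0 0 0.4; 0 0 8 0 0 0 0.4; 0 0 8 0 0 0 0.4; 0 0 8 0 0 0 0.4; 0 0 8 0 0 0 0.4; 0 0 8 0 0 0 0.4; 0 0 0 0 0 0 0.4; 0 0 0 0 0 0 0.4"

```text
time: 19.9
position: [613.5, 13.7, 215.3]
ee_rot: [0.999, 0.039, 0.0, 0.0]
wrist_force: [-0.1, -0.2, -2.9]
opening: 0.638
```

>>> arm_command --deltas "0 0 10 0 0 0 0.4; 0 0 10 0 0 0 0.4; 0 0 10 0 0 0 0.4; 0 0 10 0 0 0 0.4; 0 0 10 0 0 0 0.4; 0 0 10 0 0 0 0.4; 0 0 4 0 0 0 0.4; 0 0 0 0 0 0 0.4; 0 0 0 0 0 0 0.4; 0 0 0 0 0 0 0.4"

```text
time: 21.15
position: [613.6, 13.7, 151.5]
ee_rot: [0.999, 0.039, 0.0, 0.0]
wrist_force: [0.5, 0.2, -1.8]
opening: 0.646
```

>>> arm_command --deltas "0 0 2 0 0 0 0.4; 0 0 1 0 0 0 0.4; 0 0 1.5 0 0 0 0.4; 0 0 0 0 0 0 0.4; 0 0 0 0 0 0 0.66; 0 0 0 0 0 0 0.75; 0 0 0 0 0 0 0.9; 0 0 0 0 0 0 0.9; 0 0 0 0 0 0 0.9; 0 0 0 0 0 0 0.9"

```text
time: 22.4
position: [613.4, 13.7, 146.5]
ee_rot: [0.999, 0.039, -0.0, -0.0]
wrist_force: [-0.1, -0.3, -1.1]
opening: 0.9
```

>>> arm_command --deltas "0 0 -10 0 0 0 0.9; 0 0 -20 0 0 0 0.9; 0 0 -20 0 0 0 0.9; 0 0 -25 0 0 0 0.9; 0 0 -25 0 0 0 0.9; 0 0 0 0 0 0 1; 0 0 0 0 0 0 1; 0 0 0 0 0 0 1; 0 0 0 0 0 0 1; 0 0 0 0 0 0 1"

```text
time: 23.65
position: [613.4, 13.7, 246.2]
ee_rot: [0.999, 0.039, -0.0, -0.0]
wrist_force: [0.4, -0.1, 0.9]
opening: 1.0
```

```bash
python3 look.py w8 big_head:160 small_head:160
python3 - <<'E'
from h import *
im=snapshot("side");print(len(im));snapshot("scene")
for n in ("scene","side"):
  for t,z in (("big_head",160),("small_head",160),("thermometer",91),("lens",111)):
    for r in place_of(n,t)[:2]:
        if r["confidence"]>.3:print(n,t,round(r["confidence"],2),np.round(r["location"]),np.round(atz(cam(n),r["location"],z)))
cv2.imwrite("pics/s8.png",cv2.resize(im[150:380,200:500,::-1],(780,598)))
go(452,203,250,.0)
E
```

```text
t 23.65 pos [613.4  13.7 246.2] psi 0.078 op 1.0 F [ 0.4 -0.1  0.9]
big_head 0.96 [317. 237.] [614.6  12.4 160. ]
big_head 0.34 [318. 208.] [632.5  13.3 160. ]
small_head 0.62 [585. 242.] [ 624.2 -155.6  160. ]
480
scene small_head 0.66 [221. 198.] [ 621. -158.  160.]
scene thermometer 0.68 [393. 265.] [453. 209.  91.]
scene lens 0.83 [373. 275.] [519. 207. 111.]
side big_head 0.73 [374. 210.] [614.  18. 160.]
side small_head 0.71 [397. 278.] [ 623. -163.  160.]
side thermometer 0.96 [290. 189.] [454. 195.  91.]
side thermometer 0.66 [316. 266.] [501. -57.  91.]
side lens 0.97 [314. 175.] [511. 221. 111.]
delta [-146.2 -201.3   -3.5] rot [-0.     0.     0.078]
```

View pics/s8.png

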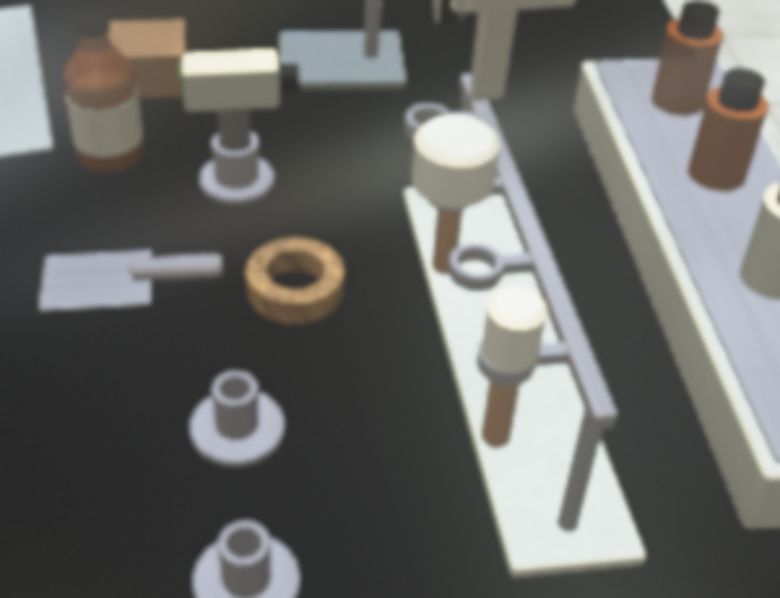

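Both pestles hang well: big at crop (455,160) in ring 2, small at (515,330) in ring 4. On to the thermometer.

>>> arm_command --deltas "-21 -29 -4 0 0 0 1; -21 -29 0 0 0 0 1; -21 -29 0 0 0 0 1; -21 -29 0 0 0 0 1; -21 -29 0 0 0 0 1; -21 -29 0 0 0 0 1; -20 -27 0 0 0 0 1; 0 0 0 0 0 0 1; 0 0 0 0 0 0 1; 0 0 0 0 0 0 1"

```text
time: 25.55
position: [452.7, 202.2, 250.4]
ee_rot: [0.999, 0.038, -0.0, 0.0]
wrist_force: [0.6, -0.2, -1.0]
opening: 1.003
```

```bash
python3 look.py w9 thermometer:91 lens:111 stand_t:0
```

```text
t 25.55 pos [452.7 202.2 250.4] psi 0.077 op 1.003 F [ 0.6 -0.2 -1. ]
thermometer 0.8 [312. 212.] [454.3 204.4  91. ]
lens 0.71 [318. 139.] [510.3 204.3 111. ]
lens 0.65 [135. 277.] [398.3 334.7 111. ]
stand_t 0.59 [600. 223.] [449.  -92.9   0. ]
```

View pics/w9.png

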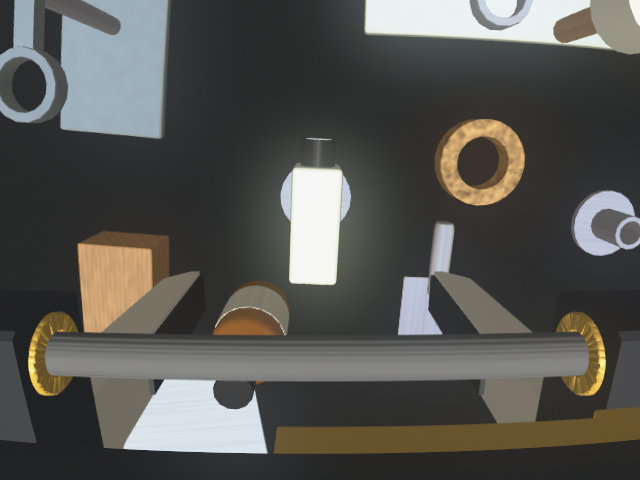

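The thermometer's top face has front corners at (293,168) and (341,170) and back corners at (290,283) and (337,285). The barrel is at (318,152), pointing ahead.

Run:
```python
from h import *
o=get_obs();C=cam("wrist",o)
f=[atz(C,u,131) for u in((293,168),(341,170))];b=[atz(C,u,131) for u in((290,283),(337,285))]
F=(f[0]+f[1])/2;B=(b[0]+b[1])/2;u=(F-B);L=np.linalg.norm(u);u/=L
print(F,B,L,np.linalg.norm(f[0]-f[1]),"psi",np.arctan2(u[1],u[0]),"neck",B+u*42*L/82)
n=B+u*42*L/82
go(n[0],n[1],98,np.arctan2(u[1],u[0]))
```

```text
[491.07715352 204.11427884 131.        ] [411.12405203 200.28233387 131.        ] 80.04487641185912 31.49161889799083 psi 0.04789076215771733 neck [452.0756406  202.24503739 131.        ]
delta [-4.000e-01  1.000e-01  1.524e+02] rot [0.    0.    0.029]
```

>>> arm_command --deltas "0 -0.5 20 0 0 0.029 1; 0 0 35 0 0 0 1; 0 0 35 0 0 0 1; 0 0 35 0 0 0 1; 0 0 18 0 0 0 1; 0 0 10 0 0 0 1; 0 0 0 0 0 0 1; 0 0 0 0 0 0 0.5; 0 0 0 0 0 0 0.4; 0 0 0 0 0 0 0.2" --force 35

```text
time: 27.0
position: [452.4, 203.3, 98.0]
ee_rot: [1.0, 0.024, 0.0, -0.0]
wrist_force: [-0.3, 0.7, -0.3]
opening: 0.728
```

>>> arm_command --deltas "0 0 0 0 0 0 0.2; 0 0 0 0 0 0 0.2; 0 0 0 0 0 0 0.2; 0 0 0 0 0 0 0.2; 0 0 -3 0 0 0 0.2; 0 0 -15 0 0 0 0.2; 0 0 -20 0 0 0 0.2; 0 0 -20 0 0 0 0.2; 0 0 0 0 0 0 0.2; 0 0 0 0 0 0 0.2"

```text
time: 28.25
position: [452.1, 203.2, 155.2]
ee_rot: [1.0, 0.024, -0.0, 0.0]
wrist_force: [0.0, -0.6, -2.4]
opening: 0.362
```

```bash
python3 look.py w10 thermometer:150 lens:170
python3 - <<'E'
from h import *
im=snapshot("side");snapshot("scene")
for t in ("thermometer","lens"):
    rs=[]
    for n in ("scene","side"):
        r=place_of(n,t)[:1]
        print(n,[(q["confidence"],q["location"]) for q in r]); rs+= [ray(cam(n),q["location"]) for q in r]
    print(t,tri(rs))
E
```

```text
t 28.25 pos [452.1 203.2 155.2] psi 0.049 op 0.362 F [ 0.  -0.6 -2.4]
thermometer 0.66 [315. 282.] [455.  203.2 150. ]
lens 0.7 [319. 149.] [510.5 204.3 170. ]
scene [(0.63, [396.1, 245.4])]
side [(0.71, [286.3, 167.6])]
thermometer [447.05549256 205.13544019 143.21735992]
scene [(0.56, [376.0, 255.4])]
side [(0.67, [314.9, 156.9])]
lens [512.19494734 205.9747111  166.36567487]
```

View pics/w10.png

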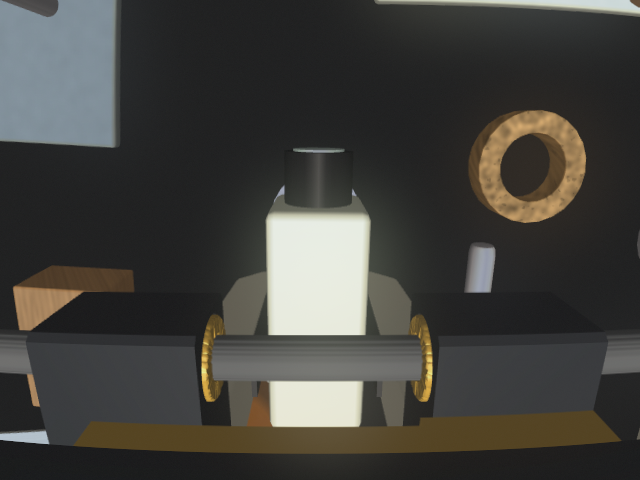

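The thermometer is held straight: opening 34 mm, barrel at (318,175). I'm moving in front of the big head.

>>> arm_command --deltas "2 25 0 0 0 -0.029 0.2; 2 25 0 0 0 0 0.2; 2 25 0 0 0 0 0.2; 2 25 2 0 0 0 0.2; 2 25 2 0 0 0 0.2; 2 25 2 0 0 0 0.2; 2 25 2 0 0 0 0.2; 6 26 0 0 0 0 0.2; 0 0 0 0 0 0 0.2; 0 0 0 0 0 0 0.2"

```text
time: 29.95
position: [486.9, 4.6, 147.5]
ee_rot: [0.999, 0.039, -0.0, -0.0]
wrist_force: [-0.6, 1.5, -2.6]
opening: 0.363
```

```bash
python3 look.py w11 lens:160 big_head:160
python3 - <<'E'
from h import *
im=snapshot("side");snapshot("scene")
for t in ("big_head","lens"):
    rs=[]
    for n in ("scene","side"):
        r=place_of(n,t)[:1]
        print(n,[(q["confidence"],q["location"]) for q in r]); rs+= [ray(cam(n),q["location"]) for q in r]
    if len(rs)>1:print(t,tri(rs))
go(476.1,2.4,147,.078)
E
```

```text
t 29.95 pos [486.9   4.6 147.5] psi 0.078 op 0.363 F [-0.6  1.5 -2.6]
lens 0.92 [318. 149.] [545.    7.9 160. ]
scene [(0.74, [222.6, 197.3])]
side [(0.93, [374.0, 209.0])]
big_head [623.01379872 -89.38929514 226.4687576 ]
scene [(0.95, [297.6, 218.6])]
side [(0.84, [336.7, 215.2])]
lens [543.08566414   9.14041767 155.92513717]
delta [-11.1   1.2   0.6] rot [ 0. -0.  0.]
```

View pics/w11.png

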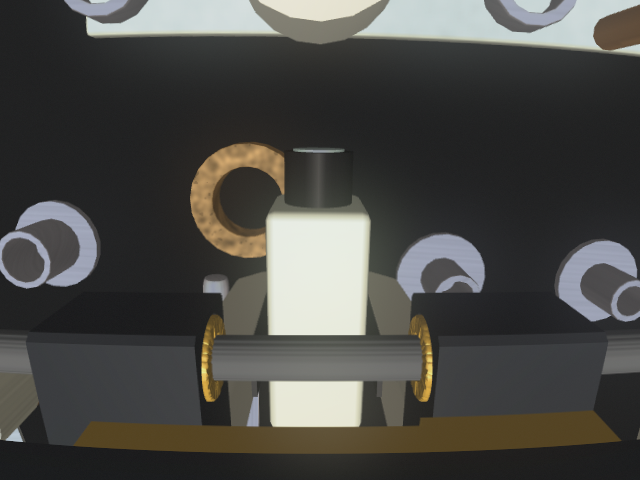

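The barrel (col 318) lines up with the big head (col 319), and the lens is about 70 mm away. I'm backing off a little and holding.

>>> arm_command --deltas "-8 1 0 0 0 0 0.2; 0 0 0 0 0 0 0.2; 0 0 0 0 0 0 0.2; 0 0 0 0 0 0 0.2; 0 0 0 0 0 0 0.2; 0 0 0 0 0 0 0.2; 0 0 0 0 0 0 0.2; 0 0 0 0 0 0 0.2; 0 0 0 0 0 0 0.2; 0 0 0 0 0 0 0.2"

```text
time: 31.65
position: [479.2, 2.7, 147.6]
ee_rot: [0.999, 0.039, 0.0, -0.0]
wrist_force: [-0.7, 0.7, -1.6]
opening: 0.364
```

>>> arm_command --deltas "0 0 0 0 0 0 0.2; 0 0 0 0 0 0 0.2; 0 0 0 0 0 0 0.2; 0 0 0 0 0 0 0.2; 0 0 0 0 0 0 0.2; 0 0 0 0 0 0 0.2; 0 0 0 0 0 0 0.2; 0 0 0 0 0 0 0.2; 0 0 0 0 0 0 0.2; 0 0 0 0 0 0 0.2"

```text
time: 32.9
position: [479.2, 2.7, 147.5]
ee_rot: [0.999, 0.039, -0.0, -0.0]
wrist_force: [-0.3, -0.4, -2.4]
opening: 0.361
```

>>> arm_command --deltas "0 0 0 0 0 0 0.2; 0 0 0 0 0 0 0.2; 0 0 0 0 0 0 0.2; 0 0 0 0 0 0 0.2; 0 0 0 0 0 0 0.2; 0 0 0 0 0 0 0.2; 0 0 0 0 0 0 0.2; 0 0 0 0 0 0 0.2; 0 0 0 0 0 0 0.2; 0 0 0 0 0 0 0.2"

```text
time: 34.15
position: [479.2, 2.7, 147.6]
ee_rot: [0.999, 0.039, -0.0, 0.0]
wrist_force: [-0.2, 0.7, -1.8]
opening: 0.362
```

>>> arm_command --deltas "0 0 0 0 0 0 0.2; 0 0 0 0 0 0 0.2; 0 0 0 0 0 0 0.2; 0 0 0 0 0 0 0.2; 0 0 0 0 0 0 0.2; 0 0 0 0 0 0 0.2; 0 0 0 0 0 0 0.2; 0 0 0 0 0 0 0.2; 0 0 0 0 0 0 0.2; 0 0 0 0 0 0 0.2"

```text
time: 35.4
position: [479.2, 2.7, 147.5]
ee_rot: [0.999, 0.039, -0.0, -0.0]
wrist_force: [-0.0, 1.3, -2.9]
opening: 0.361
```

```bash
python3 look.py w12 lens:160
python3 - <<'E'
from h import *
psi=.078;d=138
go(623.2-d*np.cos(psi),-156.7-d*np.sin(psi),147,psi)
E
```

```text
t 35.4 pos [479.2   2.7 147.5] psi 0.078 op 0.361 F [-0.   1.3 -2.9]
lens 0.88 [317. 150.] [537.    6.3 160. ]
delta [ -6.8 170.2   0.5] rot [-0. -0. -0.]
```

>>> arm_command --deltas "-1 24 -10 0 0 0 0.2; -1 24 0 0 0 0 0.2; -1 24 0 0 0 0 0.2; -1 24 0 0 0 0 0.2; -1 24 0 0 0 0 0.2; -1 25 0 0 0 0 0.2; -1 25 10 0 0 0 0.2; 0 0 0 0 0 0 0.2; 0 0 0 0 0 0 0.2; 0 0 0 0 0 0 0.2"

```text
time: 36.75
position: [485.5, -166.8, 147.9]
ee_rot: [0.999, 0.039, 0.0, 0.0]
wrist_force: [0.8, 0.6, -2.8]
opening: 0.362
```

```bash
python3 look.py w13 lens:160
python3 - <<'E'
from h import *
psi=.078;d=138
go(623.2-d*np.cos(psi),-156.7-d*np.sin(psi),147,psi)
E
```

```text
t 36.75 pos [ 485.5 -166.8  147.9] psi 0.078 op 0.362 F [ 0.8  0.6 -2.8]
lens 0.86 [317. 149.] [ 543.8 -163.1  160. ]
delta [0.  0.6 0.8] rot [ 0.    -0.     0.001]
```

View pics/w13.png

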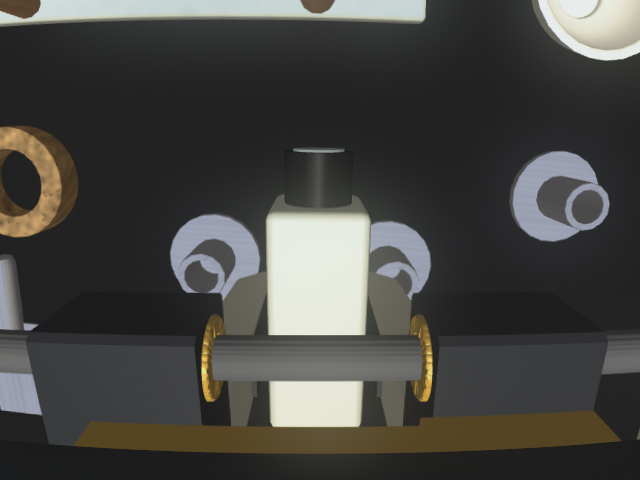

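The small pestle's handle (col 318) lines up with the barrel (col 318), so I'm holding.

>>> arm_command --deltas "0 0 0 0 0 0 0.2; 0 0 0 0 0 0 0.2; 0 0 0 0 0 0 0.2; 0 0 0 0 0 0 0.2; 0 0 0 0 0 0 0.2; 0 0 0 0 0 0 0.2; 0 0 0 0 0 0 0.2; 0 0 0 0 0 0 0.2; 0 0 0 0 0 0 0.2; 0 0 0 0 0 0 0.2"

```text
time: 38.1
position: [485.4, -167.3, 147.6]
ee_rot: [0.999, 0.039, 0.0, 0.0]
wrist_force: [0.2, -0.8, -2.4]
opening: 0.364
```

>>> arm_command --deltas "0 0 0 0 0 0 0.2; 0 0 0 0 0 0 0.2; 0 0 0 0 0 0 0.2; 0 0 0 0 0 0 0.2; 0 0 0 0 0 0 0.2; 0 0 0 0 0 0 0.2; 0 0 0 0 0 0 0.2; 0 0 0 0 0 0 0.2; 0 0 0 0 0 0 0.2; 0 0 0 0 0 0 0.2"

```text
time: 39.35
position: [485.4, -167.3, 147.5]
ee_rot: [0.999, 0.039, -0.0, -0.0]
wrist_force: [-0.3, 0.0, -2.6]
opening: 0.363
```

>>> arm_command --deltas "0 0 0 0 0 0 0.2; 0 0 0 0 0 0 0.2; 0 0 0 0 0 0 0.2; 0 0 0 0 0 0 0.2; 0 0 0 0 0 0 0.2; 0 0 0 0 0 0 0.2; 0 0 0 0 0 0 0.2; 0 0 0 0 0 0 0.2; 0 0 0 0 0 0 0.2; 0 0 0 0 0 0 0.2"

```text
time: 40.6
position: [485.4, -167.3, 147.6]
ee_rot: [0.999, 0.039, -0.0, -0.0]
wrist_force: [0.5, -0.2, -3.0]
opening: 0.363
```

>>> arm_command --deltas "0 0 0 0 0 0 0.2; 0 0 0 0 0 0 0.2; 0 0 0 0 0 0 0.2; 0 0 0 0 0 0 0.2; 0 0 0 0 0 0 0.2; 0 0 0 0 0 0 0.2; 0 0 0 0 0 0 0.2; 0 0 0 0 0 0 0.2; 0 0 0 0 0 0 0.2; 0 0 0 0 0 0 0.2"

```text
time: 41.85
position: [485.4, -167.3, 147.5]
ee_rot: [0.999, 0.039, -0.0, -0.0]
wrist_force: [-0.3, -0.4, -2.0]
opening: 0.36
```

Run:
```python
from h import *
p=get_obs()["position"];print(p)
M=T(get_obs());print("to intermediate (440,203,260)",np.round(M[:3,:3].T@(np.array([440,203,260])-p),1))
print("then to (531,397,260)",np.round(M[:3,:3].T@(np.array([531,397,260.])-[440,203,260]),1))
```

```text
[ 485.40489153 -167.3411686   147.54323992]
to intermediate (440,203,260) [ -16.5 -372.8 -112.5]
then to (531,397,260) [ 105.8 -186.3    0. ]
```

>>> arm_command --deltas "-5 0 -30 0 0 0 0.2; -5 -50 -40 0 0 0 0.2; -5 -60 -43 0 0 0 0.2; -2 -60 0 0 0 0 0.2; 0 -60 0 0 0 0 0.2; 0 -60 0 0 0 0 0.2; 0 -60 0 0 0 0 0.2; 0 -23 0 0 0 0 0.2; 0 0 0 0 0 0 0.2; 0 0 0 0 0 0 0.2"

```text
time: 43.1
position: [441.3, 192.1, 252.8]
ee_rot: [0.999, 0.039, -0.0, 0.0]
wrist_force: [0.4, -0.2, -2.8]
opening: 0.364
```

>>> arm_command --deltas "2 -45 0 0 0 0 0.2; 2 -45 0 0 0 0 0.2; 2 -45 0 0 0 0 0.2; 2 -45 0 0 0 0 0.2; 0 -5 0 0 0 0 0.2; 0 0 0 0 0 0 0.2; 0 0 0 0 0 0 0.2; 0 0 0 0 0 0 0.2; 0 0 0 0 0 0 0.2; 0 0 0 0 0 0 0.2"

```text
time: 44.35
position: [434.9, 377.5, 252.9]
ee_rot: [0.999, 0.039, 0.0, -0.0]
wrist_force: [0.2, -0.2, -2.7]
opening: 0.366
```

```bash
python3 look.py w14 home_ring:140 lens:273; python3 -c "
from plant import *;print(get_obs()['joints'])"
```

```text
t 44.35 pos [434.9 377.5 252.9] psi 0.078 op 0.366 F [ 0.2 -0.2 -2.7]
home_ring 0.83 [295.  68.] [535.1 397.9 140. ]
lens 0.57 [317. 151.] [492.9 381.1 273. ]
[ 6.70936374e-01 -1.06831053e-01  1.61030094e+00 -3.48664153e-05
  1.63805327e+00  2.16396497e+00]
```

View pics/w14.png

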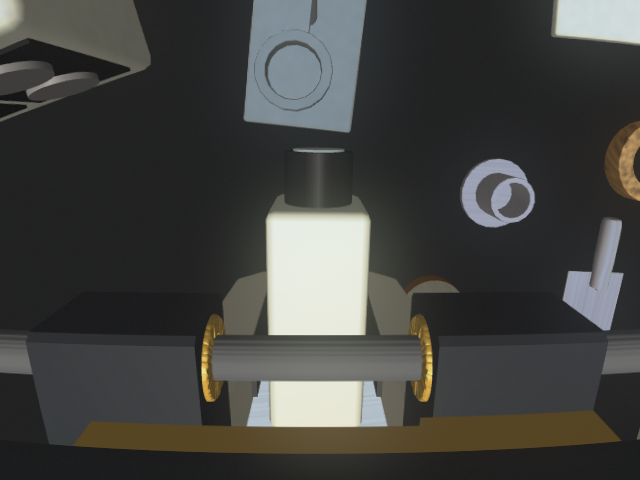

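The home ring shows at about (293,70). I'm refining its centre and the thermometer's offset in the jaws.

Run:
```python
from h import *
o=get_obs();C=cam("wrist",o);M=T(o);im=snapshot("wrist")
f=lambda q:np.round(proj(C,(M@np.append(q,1))[:3]),1)
print("front top edge",f([40,-17,-33]),f([40,17,-33]),"barrel top front",f([58,0,-25]),"lens c",f([58,0,-13]),"back",f([-42,17,-33]))
for z in(140,):
    a=np.linspace(0,2*np.pi,73)
    best=[]
    for c in((534,398.5),):
        for r in(17.5,24.5):
            q=np.array([proj(C,[c[0]+r*np.cos(t),c[1]+r*np.sin(t),z]) for t in a]);print(c,r,q.min(0).round(1),q.max(0).round(1))
g=cv2.resize(im[20:220,220:420,::-1],(600,600),interpolation=cv2.INTER_CUBIC);cv2.imwrite("pics/c14.png",g)
```

```text
front top edge [259.4 211.9] [368.5 212. ] barrel top front [314.  151.9] lens c [314.2 149.9] back [360.6 433.1]
(534, 398.5) 17.5 [265.4  39.5] [322.4  98.4]
(534, 398.5) 24.5 [254.1  27.5] [333.8 110. ]
```

View pics/c14.png

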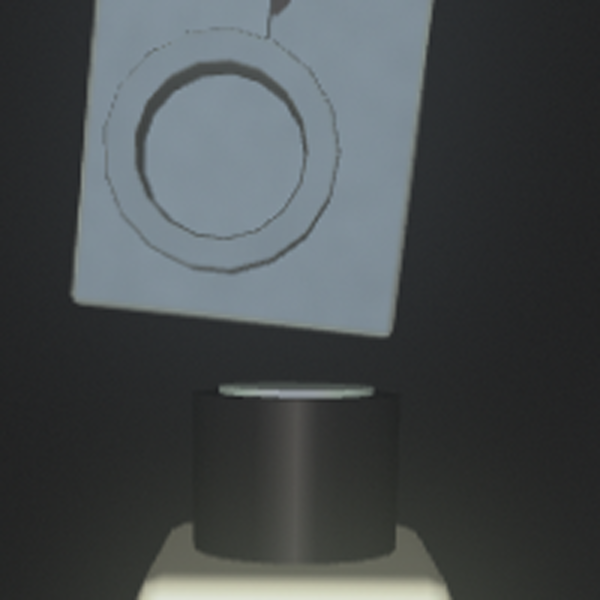

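The ring is at about (533.5, 398.5) and the thermometer sits centred in the jaws. I've now viewed 16 pictures, so the insertion will go by numbers and wrist force.

>>> arm_command --deltas "20 -3 0 0 0 0 0.2; 20 -3 0 0 0 0 0.2; 20 -3 0 0 0 0 0.2; 20 -2 0 0 0 0 0.2; 20 -2.2 0 0 0 0 0.2; 0 0 0 0 0 0 0.2; 0 0 0 0 0 0 0.2; 0 0 8 0 0 0 0.2; 0 0 8 0 0 0 0.2; 0 0 0 0 0 0 0.2"

```text
time: 45.8
position: [533.0, 398.5, 235.7]
ee_rot: [0.999, 0.039, -0.001, 0.0]
wrist_force: [0.0, -1.0, -2.1]
opening: 0.363
```

Run:
```python
from h import *
p=get_obs()["position"];print(p)
for n in("scene","side"):
    snapshot(n);C=cam(n)
    for t,q in (("home_ring",[533.5,398.5,140]),("thermometer",p-[0,0,7]),("lens",p+[57.8,4.5,13])):
        r=place_of(n,t)[:1];print(n,t,[(round(x["confidence"],2),np.round(x["location"],1)) for x in r],"pred",proj(C,q).round(1))
```

```text
[533.00009045 398.47169963 235.74270169]
scene home_ring [(0.92, array([445. , 325.6]))] pred [445.1 324.2]
scene thermometer [(0.65, array([454.8, 291.7]))] pred [453. 295.]
scene lens [(0.79, array([439. , 309.9]))] pred [436.9 308.6]
side home_ring [(0.71, array([317.9, 127.9]))] pred [319.6 127.4]
side thermometer [(0.83, array([321.4,  95.7]))] pred [319.6  93.5]
side lens [(0.74, array([344.8,  82.8]))] pred [343.5  84.1]
```

>>> arm_command --deltas "0.5 0 0 0 0 0 0.2; 0 0 2 0 0 0 0.2; 0 0 2 0 0 0 0.2; 0 0 2 0 0 0 0.2; 0 0 2 0 0 0 0.2; 0 0 2 0 0 0 0.2; 0 0 2 0 0 0 0.2; 0 0 2 0 0 0 0.2; 0 0 0 0 0 0 0.2; 0 0 0 0 0 0 0.2"

```text
time: 47.45
position: [534.0, 398.7, 222.9]
ee_rot: [0.999, 0.039, 0.0, -0.0]
wrist_force: [0.6, 0.4, -1.5]
opening: 0.365
```

>>> arm_command --deltas "0 0 5 0 0 0 0.2; 0 0 5 0 0 0 0.2; 0 0 5 0 0 0 0.2; 0 0 5 0 0 0 0.2; 0 0 5 0 0 0 0.2; 0 0 5 0 0 0 0.2; 0 0 5 0 0 0 0.2; 0 0 5 0 0 0 0.2; 0 0 0 0 0 0 0.2; 0 0 0 0 0 0 0.2"

```text
time: 48.7
position: [534.0, 398.7, 183.0]
ee_rot: [0.999, 0.039, 0.0, -0.0]
wrist_force: [0.1, 0.4, -2.8]
opening: 0.363
```

>>> arm_command --deltas "0 0 5 0 0 0 0.2; 0 0 5 0 0 0 0.2; 0 0 5 0 0 0 0.2; 0 0 5 0 0 0 0.2; 0 0 5 0 0 0 0.2; 0 0 5 0 0 0 0.2; 0 0 2 0 0 0 0.2; 0 0 0 0 0 0 0.2; 0 0 0 0 0 0 0.2; 0 0 0 0 0 0 0.2"

```text
time: 49.95
position: [534.0, 398.7, 151.0]
ee_rot: [0.999, 0.039, 0.0, -0.0]
wrist_force: [0.7, 0.0, -2.1]
opening: 0.365
```

>>> arm_command --deltas "0 0 1 0 0 0 0.2; 0 0 1 0 0 0 0.2; 0 0 1 0 0 0 0.2; 0 0 0.5 0 0 0 0.2; 0 0 0 0 0 0 0.2; 0 0 0 0 0 0 0.4; 0 0 0 0 0 0 0.6; 0 0 0 0 0 0 0.8; 0 0 0 0 0 0 0.9; 0 0 0 0 0 0 0.9"

```text
time: 51.2
position: [534.0, 398.7, 147.3]
ee_rot: [0.999, 0.039, 0.0, -0.0]
wrist_force: [0.5, -0.4, -0.2]
opening: 0.776
```

>>> arm_command --deltas "0 0 0 0 0 0 0.9; 0 0 -10 0 0 0 0.9; 0 0 -20 0 0 0 0.9; 0 0 -25 0 0 0 0.9; 0 0 -25 0 0 0 0.9; 0 0 -20 0 0 0 0.9; -40 0 0 0 0 0 0.9; -30 0 0 0 0 0 0.9; 0 0 0 0 0 0 0.9; 0 0 0 0 0 0 0.9"

```text
time: 52.45
position: [464.6, 393.3, 248.0]
ee_rot: [0.999, 0.039, 0.0, -0.0]
wrist_force: [-0.1, -0.9, 0.3]
opening: 0.901
```

```bash
python3 look.py w15 thermometer:140 lens:160
python3 - <<'E'
from h import *
for n in("scene","side"):
    snapshot(n);C=cam(n)
    for t,q in (("big_head",[613.7,13.2,160]),("small_head",[623.2,-156.7,160]),("thermometer",[533.7,398.6,140]),("lens",[591.5,403,160])):
        r=place_of(n,t)[:1];print(n,t,[(round(x["confidence"],2),np.round(x["location"],1)) for x in r],"pred",proj(C,q).round(1))
E
```

```text
t 52.45 pos [464.6 393.3 248. ] psi 0.078 op 0.901 F [-0.1 -0.9  0.3]
thermometer 0.77 [316. 118.] [535.4 398.5 140. ]
lens 0.9 [318.  14.] [591.4 401.8 160. ]
scene big_head [(0.71, array([277.3, 233.8]))] pred [274.8 234.9]
scene small_head [(0.9, array([223.4, 198.6]))] pred [220.9 198.7]
scene thermometer [(0.71, array([445.5, 326.6]))] pred [445.1 324.3]
scene lens [(0.9, array([425.4, 341.4]))] pred [429.6 338.3]
side big_head [(0.84, array([376.4, 209.9]))] pred [374.4 211.1]
side small_head [(0.84, array([398.8, 278.8]))] pred [396.7 275.5]
side thermometer [(0.77, array([319.7, 130.9]))] pred [319.7 127.4]
side lens [(0.55, array([343.8, 119.9]))] pred [342.4 118.8]
```

```bash
python3 -c "
from plant import *
print(close_job())"
```

```text
the job is handed in; nothing more can be done
None
```

The job is handed in, finished at about 52 s of the 210 s allowed; no verdict was reported.

- **Pestles:** Only the big and small pestles were there. I hung big in ring 2 and small in ring 4, and wrist force stayed low during both insertions.
- **Readings:** I read big first, then small. Each time the lens was held still for about 5 s, 75 to 80 mm from the head and aligned by the wrist picture and arm pose.
- **Thermometer:** I let it down into its bracket ring and released it.

**Last checks:** The scene and side camera detections of both heads and the thermometer matched the expected hung positions to within about 5 pixels. The wrist camera put the thermometer's neck about 2 mm from the ring's axis. The gripper was open and clear, with wrist force near zero.

**Checks that fell short:**
- While I was reading big, one scene-camera detection of its head landed on the small pestle instead, and I set it aside.
- The scene and side cameras put the lens about 4 mm lower than the arm pose did, which is inside the 12 mm limit.
- The final state was checked by numbers only, because I had used all 16 picture views.

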